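# Load and log the dose box on the medicine cart

### The job

Lift the clear cover of the blue dose box back gently onto its stop, and stand all the dose jars that are out on the cart upright inside the box. Then take the yellow reader wand and rest its tip for half a second on the metal tag on each jar's cap, in the order white, blue, green, orange (leaving out the colours that are missing), put the wand back upright in its stand, and lower the cover gently until it is fully shut, without letting it slam. Do not ram the jars with the wand, and leave the cups, the pump bottle and the card basket where they are.

Things in the scene. Friction and masses are not known exactly. Their poses are not given: they have to be found in the camera images.
- box: Blue steel dose box fixed to the cart top (cannot be pushed along), outer 160 (x) x 290 (y) x 80 mm high, walls and floor 5 mm thick, open inside (no dividers). Origin: centre of its underside, on the cart top; x points to the hinge side (away from the robot), y along the hinge, z up.
- lid (a joint): Hinge of the box's clear, grey-framed cover (0.35 kg, 8 mm thick, its top 88 mm above the cart): 0 closed, grows as it is lifted, up to its stop at 1.75 rad (just past upright), where it stays open by its own weight. Below about 1.5 rad it falls shut under its own weight; only lightly damped, so when let go it slams. Lifting takes about 2 N at the bar.
- lid_hinge (a point): A point on the hinge axis at the middle of the box's far rim; fixed to the box at (86, 0, 84) mm in the box's frame. The axis runs along the box's y.
- lid_bar (a point): Middle of the cover's round steel grip bar: 12 mm thick, 120 mm long, parallel to the hinge, 211 mm from the hinge axis and 45 mm of free space from the cover's edge. Closed, it stands out from the box's near side (-x) at 84 mm height; open, it is at the top, about 290 mm high. It travels on an arc about the hinge: in the box's frame, from the hinge, x = -211 cos(angle), z = 211 sin(angle) mm. Held by two side struts 10 mm thick at y = -60 and +60 mm from its middle.
- stand: Black wand stand fixed to the cart top, 70 x 70 x 90 mm high, with a 22 mm square hole right through from the top. Origin: centre of its underside.
- stand_top (a point): Centre of the hole's mouth on top of the stand, 90 mm high.
- wand: Yellow reader wand (0.13 kg), standing upright in the stand. Origin: on its axis, at the underside of its orange collar (36 mm across, 6 mm thick), which rests on the stand's top; z up along the axis. Above the collar a 26 x 26 mm square grip with faces along its x and y, from 6 to 80 mm above the origin; below it a black 14 mm shaft down to -55 mm, then a steel tip of 12 mm diameter with a round end at -75 mm.
- wand_tip (a point): The end of the wand's steel tip. The tip is sprung along the wand: it gives up to 10 mm, with 0.6 N at first touch and about 3.6 N fully pushed in.
- jar_white: Amber dose jar with a white cap, 50 mm diameter all the way up, 62 mm high, about 0.14 kg, loose, standing on the cart top; may be absent. Origin: centre of its underside, z up.
- jar_white_tag (a point): Centre of the dark round metal tag (20 mm across) on top of the white cap, 62 mm above the jar's underside.
- jar_blue: Amber dose jar with a blue cap, 50 mm diameter all the way up, 62 mm high, about 0.14 kg, loose, standing on the cart top; may be absent. Origin: centre of its underside, z up.
- jar_blue_tag (a point): Centre of the dark round metal tag (20 mm across) on top of the blue cap, 62 mm above the jar's underside.
- jar_green: Amber dose jar with a green cap, 50 mm diameter all the way up, 62 mm high, about 0.14 kg, loose, standing on the cart top; may be absent. Origin: centre of its underside, z up.
- jar_green_tag (a point): Centre of the dark round metal tag (20 mm across) on top of the green cap, 62 mm above the jar's underside.
- jar_orange: Amber dose jar with an orange cap, 50 mm diameter all the way up, 62 mm high, about 0.14 kg, loose, standing on the cart top; may be absent. Origin: centre of its underside, z up.
- jar_orange_tag (a point): Centre of the dark round metal tag (20 mm across) on top of the orange cap, 62 mm above the jar's underside.
- cups: Bystander: stack of white paper cups, upside down, 79 mm across at the foot, 130 mm high. Origin under its centre.
- pump: Bystander: white hand-gel pump bottle, 68 mm across, 173 mm high with the blue spout. Origin under its centre.
- basket: Bystander: dark basket of cards, 120 (x) x 160 (y) mm, 120 mm high with the cards. Origin under its centre.
Things that resemble listed ones, but are neither listed nor needed, are in the scene too. What is shaped like the jar_orange but pink or red is not meant.

How it is judged:
By the outcome, as a careful person would: the job done as asked, in the order asked, and still so for the second after the job is handed in, with the robot touching nothing.
Of jar_white, jar_blue, jar_green, jar_orange only 2 to 3 are there at a start; the rules pass over those that are not, and their reading is None.
At some moment in a run one of jar_white, jar_blue, jar_green, jar_orange may be knocked a few centimetres aside while the robot is not near it.
It also fails if it takes over 208 s, if anything falls off the work surface, if the arm or the gripper's body presses on something with over 40 N, if the wrist force passes 120 N, or if a joint passes its speed limit or range.

### The arm

A 6-joint arm with a two-finger parallel gripper is mounted at the origin on the work surface. World frame = base frame: x ahead of the robot, y to its left, z up, the work surface at z = 0. Lengths are in mm, angles in rad, forces in N, time in s.
With the tool pointing down it reaches from about 350 to 975 mm from the base axis. Payload 4.9 kg.
Tool frame: the origin (TCP) lies midway between the tips of the shut fingers; the grasp point (between the pads) lies 19 mm behind it; z points along the fingers, y is the direction in which the jaws open and shut (so a half turn about z gives the same grasp; the last joint's range is limited). The gripper opens to 85 mm and grips with 20 to 120 N. Pads are 22 mm wide; open, the fingers measure 114 mm over their backs; the gripper's body (76 mm by 85 mm) begins 54 mm behind the grasp point. The pads swing forward as they close: fully open they stand 13 mm farther back than shut.
Start: joints at [1.03, 0.053, 1.613, -0, 1.476, -0.119], TCP at [255.865, 570.206, 202.804] pointing down, gripper open.
Joint ranges: [-3.01, 3.01], [-1.01, 2.22], [0.06, 2.58], [-1.02, 4.17], [0.09, 2.62], [-3.14, 3.14]. Speed limits (rad/s): [2.57, 2.57, 3.14, 3.14, 3.14, 3.14].

### API

Orientations are given as a 3x3 rotation matrix whose columns are the frame's x, y, z axes.
In Python, from bench import read_state, optics, manip gives the robot as it stands.
- The arm moves only by the shell command python3 -m jog 'ROWS' [OPENING] [FORCE]. ROWS is JSON, a list of rows, each a list of 6 numbers: the shift along the tool's x, y, z in mm, then the turn, a rotation vector about the tool's x, y, z in degrees. In form: [[x, y, z, wx, wy, wz], ...]. A call has 1 to 20 rows; each row is the pose to reach, as a shift and turn from the pose commanded when the call began, along the tool's axes at that moment; what a row does not reach only later rows make up. A row lasts 1/10 s, in which the tool goes at most 50 mm and 8.59 degrees, less where a joint would pass 70% of its speed; a pose out of reach is approached as far as the arm can. A call with a gripper value outside its range is refused whole. OPENING is the finger opening in mm, from 0 to 85.4, set as the call begins (- or left out, the last holds). The fingers move at their own pace and stop on an object; FORCE is the grip in N (left out, the last holds). Time passes only in rows, so rows that repeat a pose let the fingers close. It gives the time, the measured TCP pose, the force and the opening at its end, in the units of the state.
- read_state(): the state, without advancing time (a new reading comes with each control period).
- optics.snapshot(name): name is "side" or "top" or "wrist"; returns a dict with "frame" (384x512x3 uint8, red, green, blue), "fx", "fy", "cx", "cy" (pixels), "R" (3x3) and "t" (3): a world point X has camera coordinates R X + t. Camera axes: x right, y down, z forward; pixel columns grow to the right and rows downward; lengths in mm; the calibration is good to about 2 mm. A picture is of the moment at which its call begins. There is no depth.
- manip.hand_in(): hands the job in, once; it reports no verdict.
The state is a dict: "time_s": time; "joint_positions": joint angles; "joint_velocities": joint speeds; "joint_efforts": joint torques, N m; "eef_pos": TCP position; "orientation": TCP orientation; "wrist_force": force on the tool from outside, world axes, zero at the start; "torque": the same for the moment, N m; "finger_gap": finger opening in mm.
Only numpy, scipy, OpenCV 4.12 (cv2) and the standard library are available. Lean on these libraries where they do the work, as an engineer would, in place of code of your own. Each camera call takes 0.05 s, during which the arm holds its last target. There are 200 camera calls.

## Working session

There is one attempt and no reset: what is moved stays moved. The work goes in short steps, Python scripts to look and compute and a shell command to move; the robot and the scene stay as the last step left them, time stands still between calls to the robot, and variables do not carry over. Pictures are saved under pics/ and viewed, about 12 in all and at most 16, crops included, and the job is handed in when it is done.

```bash
mkdir -p pics; ls
cat > h.py <<'E'
import numpy as np, cv2
from bench import read_state, optics, manip
np.set_printoptions(precision=3,suppress=True)
def snap(cam,name,crop=None,scale=1):
    s=optics.snapshot(cam); np.savez(f'pics/{name}.npz',**s)
    im=np.array(s['frame'])[:,:,::-1]
    if crop: u0,v0,u1,v1=crop; im=im[v0:v1,u0:u1]
    if scale!=1: im=cv2.resize(im,None,fx=scale,fy=scale,interpolation=cv2.INTER_CUBIC)
    cv2.imwrite(f'pics/{name}.png',im); return s
def load(name): return dict(np.load(f'pics/{name}.npz'))
def px2w(s,u,v,z):
    R=np.array(s['R']);t=np.array(s['t']).ravel()
    d=R.T@np.array([(u-s['cx'])/s['fx'],(v-s['cy'])/s['fy'],1.]); c=-R.T@t
    return c+d*(z-c[2])/d[2]
def w2px(s,X):
    c=np.array(s['R'])@np.array(X)+np.array(s['t']).ravel()
    return np.array([s['fx']*c[0]/c[2]+s['cx'],s['fy']*c[1]/c[2]+s['cy']])
def totool(X):  # world target -> tool shift from measured pose
    st=read_state(); return np.array(st['orientation']).T@(np.array(X)-np.array(st['eef_pos']))
E
python3 - <<'E'
from h import *
for c in('top','side'):
    s=snap(c,c+'0',scale=1.56); print(c,s['fx'],s['cx'],s['cy'],np.array(s['R']),np.array(s['t']), -np.array(s['R']).T@np.array(s['t']).ravel())
st=read_state(); print({k:np.array(v) for k,v in st.items()})
E
```

```text
pics
top 481.34861520560435 258.9600218339841 185.580109552359 [[-0.002 -1.     0.012]
 [-0.996  0.    -0.091]
 [ 0.091 -0.012 -0.996]] [   2.378  549.711 1458.191] [ 414.12    19.735 1502.206]
side 371.7083473341104 256.5455679190404 191.51157692300066 [[ 0.916 -0.402  0.003]
 [-0.284 -0.652 -0.703]
 [ 0.285  0.643 -0.711]] [-508.103  202.784 1117.648] [ 204.277 -790.705  938.873]
{'time_s': array(0.1), 'joint_positions': array([ 1.03 ,  0.053,  1.614,  0.   ,  1.476, -0.119]), 'joint_velocities': array([ 0.001, -0.001, -0.003,  0.001,  0.002, -0.001]), 'joint_efforts': array([  0.   , -39.49 , -37.136,  -0.   ,   0.004,   0.   ]), 'eef_pos': array([255.55 , 569.685, 201.669]), 'orientation': array([[-0.912,  0.409, -0.001],
       [ 0.409,  0.912, -0.002],
       [ 0.   , -0.002, -1.   ]]), 'wrist_force': array([ 0.38 ,  0.297, -0.857]), 'torque': array([0.034, 0.03 , 0.019]), 'finger_gap': array(85.315)}
```

View pics/top0.png

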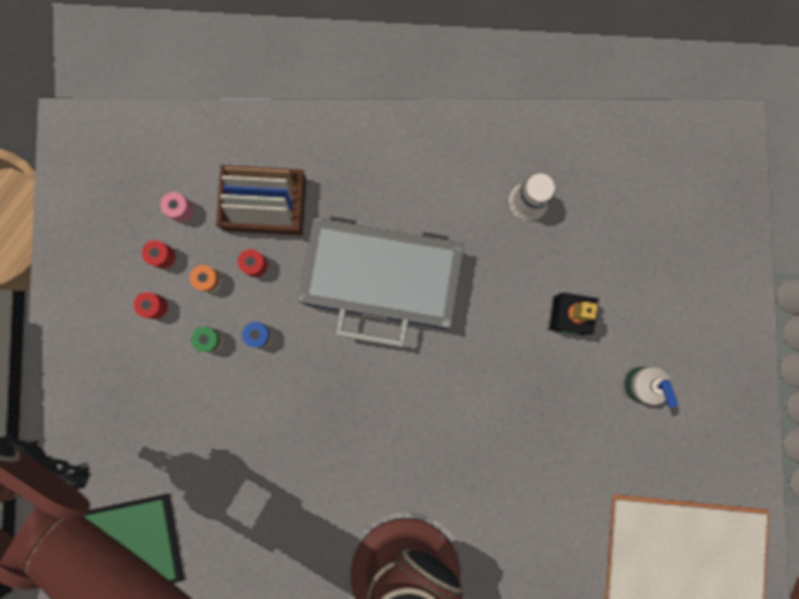

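View pics/side0.png

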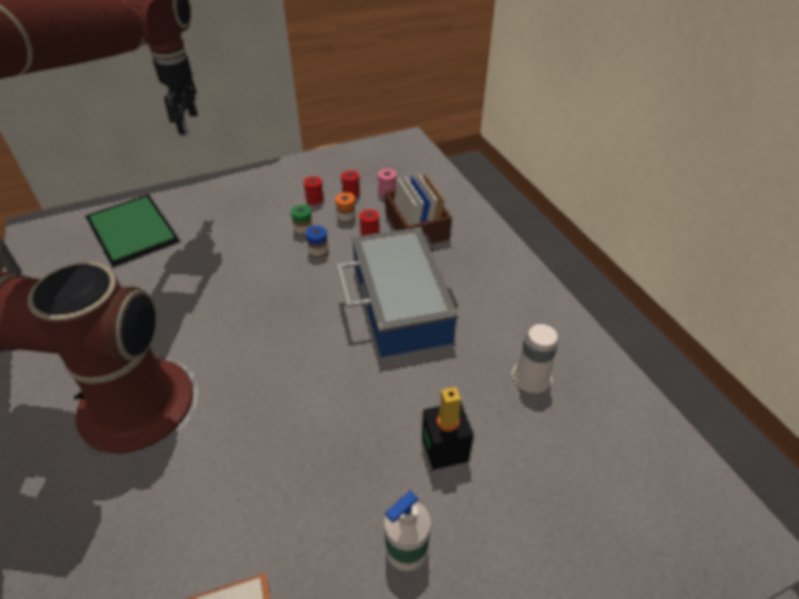

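Top: blue cap (255,335), green (204,339), orange (203,278); white is absent. The bar runs (338,337)–(404,345), the stand is at (575,314) and the wand top at (588,311). The red and pink jars are decoys.

Run:
```python
from h import *
s=load('top0'); k=1.56
hsv=cv2.cvtColor(s['frame'],cv2.COLOR_RGB2HSV)
def P(u,v,z): return px2w(s,u/k,v/k,z)
for n,(u,v) in dict(blue=(255,335),green=(204,339),orange=(203,278),red1=(252,263),red2=(156,253),red3=(149,305)).items():
    u0,v0=int(u/k),int(v/k); w=s['frame'][v0-12:v0+13,u0-12:u0+13].astype(int)
    m=((w.max(2)-w.min(2))>70).astype(np.uint8); 
    c,r=cv2.minEnclosingCircle(np.argwhere(m)[:,::-1].astype(np.int32)); print(n,px2w(s,u0-12+c[0],v0-12+c[1],62),r)
for n,p in dict(h1=(318,218),h2=(462,240),n2=(448,326),n1=(301,300)).items(): print(n,P(*p,88))
b1,b2=P(338,337,84),P(404,345,84); print('bar',b1,b2,(b1+b2)/2,np.degrees(np.arctan2(*(b1-b2)[:2])))
q=[P(*p,90) for p in((557,295),(599,296),(595,334),(551,332))];print('stand',q,np.mean(q,0)); print('wandtop',P(588,311,170))
print('cups',P(540,187,130),'pump',P(652,386,130),'basket',[P(*p,100) for p in((220,167),(304,172),(302,233),(218,229))])
```

```text
blue [460.36  287.557  62.   ] 7.792344570159912
green [488.34 422.92  62.  ] 0.0
orange [570.77  389.684  62.   ] 8.56938648223877
red1 [601.223 298.713  62.   ] 8.40239143371582
red2 [618.945 483.131  62.   ] 8.411995887756348
red3 [517.257 496.116  62.   ] 8.535615921020508
h1 [680.838 166.219  88.   ]
h2 [ 638.585 -108.075   88.   ]
n2 [474.851 -80.258  88.   ]
n1 [524.155 196.84   88.   ]
bar [454.519 126.982  84.   ] [439.322   2.665  84.   ] [446.921  64.824  84.   ] 6.969499662876541
stand [array([ 533.193, -286.918,   90.   ]), array([ 531.251, -366.593,   90.   ]), array([ 459.411, -357.209,   90.   ]), array([ 463.269, -274.176,   90.   ])] [ 496.781 -321.224   90.   ]
wandtop [ 497.801 -324.359  170.   ]
cups [ 731.709 -250.57   130.   ] pump [ 363.436 -448.3    130.   ] basket [array([776.513, 351.628, 100.   ]), array([767.078, 192.325, 100.   ]), array([649.905, 194.846, 100.   ]), array([657.449, 352.909, 100.   ])]
```

```bash
python3 -m jog '[[-381,-382,0,0,0,74],[-381,-382,0,0,0,74],[-381,-382,0,0,0,74],[-381,-382,0,0,0,74],[-381,-382,0,0,0,74],[-381,-382,0,0,0,74],[-381,-382,0,0,0,74],[-381,-382,0,0,0,74],[-381,-382,0,0,0,74],[-381,-382,0,0,0,74],[-381,-382,0,0,0,74],[-381,-382,0,0,0,74],[-381,-382,0,0,0,74],[-381,-382,0,0,0,74],[-381,-382,0,0,0,74]]' 60 20
python3 - <<'E'
from h import *
s=snap('wrist','w1',scale=1.56); print(-s['R'].T@s['t'].ravel()); st=read_state(); print(np.array(st['orientation']))
s=snap('top','top1')
E
```

```text
time_s: 1.6
eef_pos: [446.7, 66.9, 202.6]
orientation: [[0.14, 0.99, -0.0], [0.99, -0.14, 0.0], [0.0, -0.0, -1.0]]
wrist_force: [-0.1, 0.3, 0.3]
finger_gap: 59.9
[455.88  133.317 372.602]
[[ 0.14  0.99 -0.  ]
 [ 0.99 -0.14  0.  ]
 [ 0.   -0.   -1.  ]]
```

View pics/w1.png

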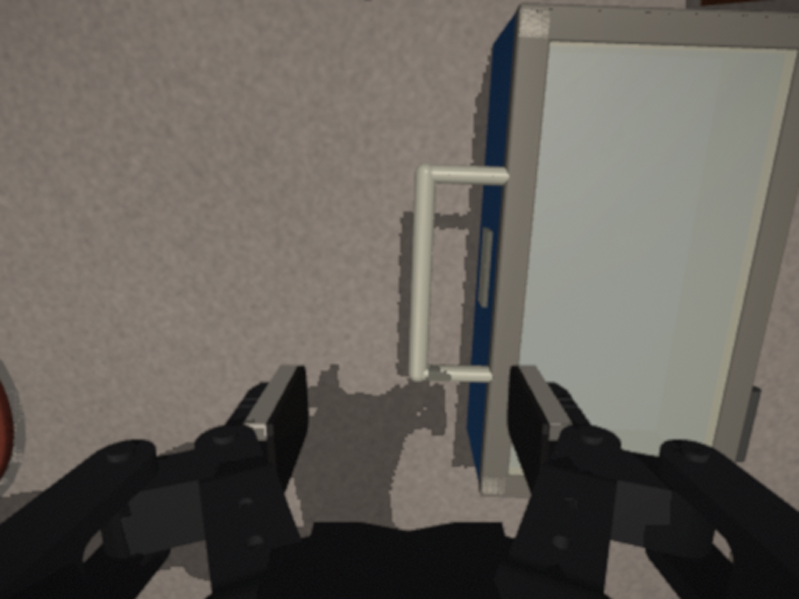

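Wrist view: bar ends (425,170) and (418,376). The cover's near edge runs from (521,8) to (483,493).

Run:
```python
from h import *
s=load('w1');k=1.56
P=lambda u,v,z:px2w(s,u/k,v/k,z)
b1,b2=P(425,170,84),P(418,376,84); print(b1,b2,(b1+b2)/2,np.linalg.norm(b1-b2)); d=b1-b2; print('yaw',-np.degrees(np.arctan2(d[0],d[1])))
n1,n2=P(521,8,88),P(483,493,88); d=n1-n2; print(n1,n2,(n1+n2)/2,np.linalg.norm(d),-np.degrees(np.arctan2(d[0],d[1])))
```

```text
[465.221 127.331  84.   ] [444.825   4.713  84.   ] [455.023  66.022  84.   ] 124.30258464787796
yaw -9.444360834328352
[523.628 199.586  88.   ] [476.263 -82.114  88.   ] [499.945  58.736  88.   ] 285.6544270633282 -9.544460396657371
```

```bash
python3 -m jog '[[0,8.3,0,0,0,1.4],[0,8.3,0,0,0,1.4],[0,8.3,0,0,0,1.4],[0,8.3,30,0,0,1.4],[0,8.3,60,0,0,1.4],[0,8.3,85,0,0,1.4],[0,8.3,105,0,0,1.4],[0,8.3,120,0,0,1.4],[0,8.3,130,0,0,1.4],[0,8.3,134.6,0,0,1.4],[0,8.3,134.6,0,0,1.4],[0,8.3,134.6,0,0,1.4]]' 32 20 && python3 -m jog '[[0,0,0,0,0,0],[0,0,0,0,0,0],[0,0,0,0,0,0],[0,0,0,0,0,0],[0,0,0,0,0,0],[0,0,0,0,0,0],[0,0,0,0,0,0],[0,0,0,0,0,0]]' 0 20
```

```text
time_s: 2.9
eef_pos: [456.0, 64.5, 69.1]
orientation: [[0.166, 0.986, 0.001], [0.986, -0.166, -0.0], [0.0, 0.001, -1.0]]
wrist_force: [-0.1, -0.0, 1.0]
finger_gap: 31.8
time_s: 3.7
eef_pos: [455.3, 64.5, 68.2]
orientation: [[0.166, 0.986, -0.0], [0.986, -0.166, 0.0], [-0.0, -0.0, -1.0]]
wrist_force: [-0.0, -0.2, 0.6]
finger_gap: 0.2
```

Run:
```python
from h import *
a=snap('wrist','w2'); b=snap('side','s2')
cv2.imwrite('pics/m2.png',np.hstack([cv2.resize(a['frame'][100:384,100:420,::-1],(400,355)),cv2.resize(b['frame'][110:252,180:340,::-1],(400,355))]))
```

```text
(no output)
```

View pics/m2.png

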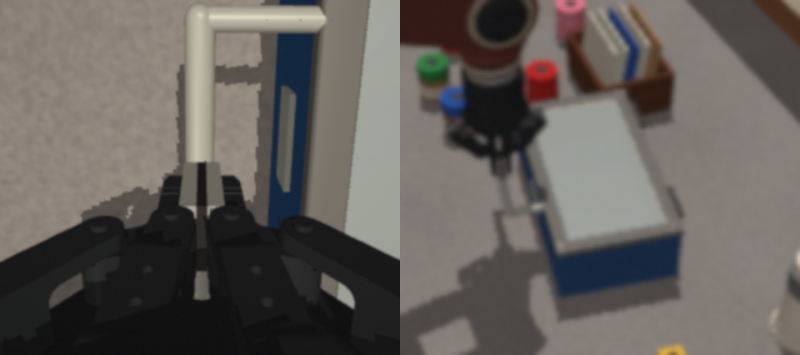

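Run:
```python
from h import *
st=read_state(); print(st['finger_gap'],st['eef_pos'])
a=load('w2'); R=np.array(st['orientation']); p=np.array(st['eef_pos'])
print('camz',a['R'][2],-a['R'].T@a['t'].ravel(),a['fx'])
for n,o in dict(tcp=(0,0,0),tipedge=(11,0,0),back19=(11,0,-19),back40=(11,0,-40)).items():
    u=w2px(a,p+R@np.array(o)); print(n,u,(u-[100,100])*1.25)
for y in(30,60): 
  u=w2px(a,np.array([455+.165*y,66+.986*y,84])); print('bar',(u-[100,100])*1.25)
cv2.imwrite('pics/z2.png',cv2.resize(a['frame'][200:330,200:330,::-1],(585,585),interpolation=cv2.INTER_CUBIC))
```

```text
0.022140843143397773 [455.262  64.528  68.17 ]
camz [-0.043 -0.262 -0.964] [466.218 130.717 238.14 ] 321.55840752726726
tcp [260.977 226.555] [201.222 158.194]
tipedge [261.    208.044] [201.251 135.054]
back19 [261.034 219.991] [201.292 149.988]
back40 [261.081 236.828] [201.351 171.035]
bar [199.974  98.365]
bar [199.907  20.066]
```

View pics/z2.png

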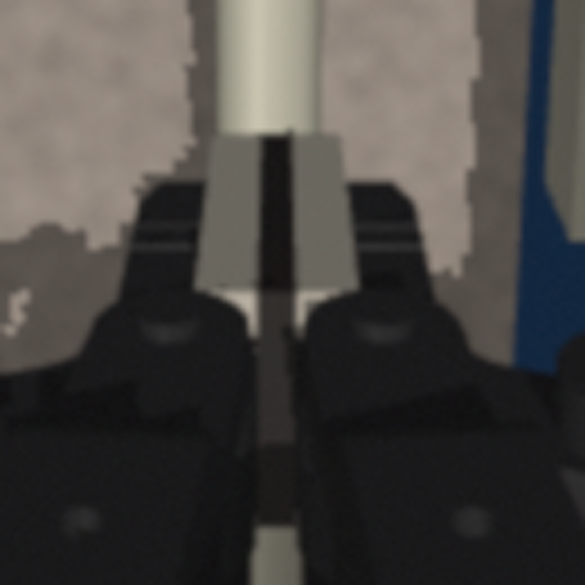

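The fingers seem to have shut above the bar, as if the tips sit farther back than stated. I'll check against the side camera.

Run:
```python
from h import *
st=read_state(); p=np.array(st['eef_pos']); print(np.array(st['orientation'])[:,2])
s=load('s2'); im=s['frame'][:,:,::-1].copy()
c=w2px(s,p); u0,v0=(c-[45,50]).astype(int); k=8
im=cv2.resize(im[v0:v0+75,u0:u0+90],None,fx=k,fy=k,interpolation=cv2.INTER_CUBIC)
for X,col in((p,(0,0,255)),(p+[0,0,30],(0,255,0)),(np.array([455,66,84.]),(255,0,0)),(np.array([445,7,84.]),(255,0,255)),(np.array([465,125,84.]),(255,0,255))):
    q=((w2px(s,X)+.5-[u0,v0])*k).astype(int); cv2.circle(im,tuple(int(i) for i in q),5,col,2)
cv2.imwrite('pics/z3.png',im)
```

```text
[-0. -0. -1.]
```

View pics/z3.png

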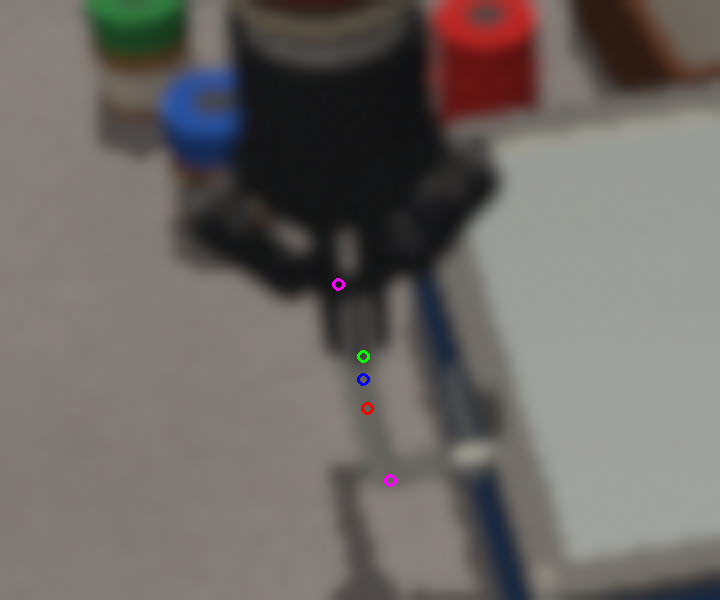

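The side view agrees: the real tips end at about the green mark, roughly 31 mm behind the reported TCP. I'll allow for that and regrip the bar lower.

```bash
python3 -m jog '[[0,0,0,0,0,0],[0,0,0,0,0,0],[0,0,0,0,0,0],[0,0,0,0,0,0],[0,0,8,0,0,0],[0,0,16,0,0,0],[0,0,24,0,0,0],[0,0,30,0,0,0],[0,0,33,0,0,0],[0,0,33,0,0,0],[0,0,33,0,0,0]]' 32 20 && python3 -m jog '[[0,0,0,0,0,0],[0,0,0,0,0,0],[0,0,0,0,0,0],[0,0,0,0,0,0],[0,0,0,0,0,0],[0,0,0,0,0,0],[0,0,0,0,0,0]]' 0 25
```

```text
time_s: 4.9
eef_pos: [455.4, 64.5, 35.3]
orientation: [[0.166, 0.986, 0.0], [0.986, -0.166, 0.0], [0.0, 0.0, -1.0]]
wrist_force: [-0.1, -0.9, -0.6]
finger_gap: 32.1
time_s: 5.6
eef_pos: [454.3, 64.8, 35.6]
orientation: [[0.166, 0.986, -0.003], [0.986, -0.166, 0.0], [-0.0, -0.003, -1.0]]
wrist_force: [-4.9, 1.0, 4.7]
finger_gap: 11.1
```

```bash
python3 -m jog '[[0,0,-4.2,0,0,0],[0,0.3,-10.5,0,0,0],[0,1,-21.1,0,0,0],[0,2.4,-31.5,0,0,0],[0,4.2,-41.9,0,0,0],[0,6.6,-52.2,0,0,0],[0,9.4,-62.4,0,0,0],[0,12.8,-72.4,0,0,0],[0,16.7,-82.2,0,0,0],[0,21,-91.8,0,0,0],[0,25.8,-101.2,0,0,0],[0,31.1,-110.3,0,0,0],[0,36.9,-119.1,0,0,0],[0,43,-127.7,0,0,0],[0,49.6,-135.9,0,0,0],[0,56.6,-143.8,0,0,0],[0,64,-151.4,0,0,0],[0,71.7,-158.5,0,0,0],[0,79.8,-165.3,0,0,0],[0,84,-168.6,0,0,0]]'
python3 - <<'E'
import numpy as np
a0=0.925
for a in np.r_[0.95:1.70:0.05,1.70,1.72]: print('[0,%.1f,%.1f,0,0,0]'%(211*(np.cos(a0)-np.cos(a)),-211*(np.sin(a)-np.sin(a0))),end=',')
E
```

```text
time_s: 7.6
eef_pos: [538.8, 50.2, 209.3]
orientation: [[0.166, 0.986, 0.002], [0.986, -0.166, -0.001], [-0.001, 0.002, -1.0]]
wrist_force: [-11.1, 0.1, 11.5]
finger_gap: 11.3
[0,4.3,-3.1,0,0,0],[0,13.0,-9.0,0,0,0],[0,22.0,-14.5,0,0,0],[0,31.3,-19.5,0,0,0],[0,40.8,-24.1,0,0,0],[0,50.5,-28.2,0,0,0],[0,60.5,-31.7,0,0,0],[0,70.5,-34.8,0,0,0],[0,80.8,-37.4,0,0,0],[0,91.1,-39.4,0,0,0],[0,101.6,-41.0,0,0,0],[0,112.1,-42.0,0,0,0],[0,122.6,-42.4,0,0,0],[0,133.1,-42.4,0,0,0],[0,143.7,-41.8,0,0,0],[0,154.2,-40.7,0,0,0],[0,158.4,-40.1,0,0,0],
```

```bash
python3 -m jog '[[0,3,-5,0,0,0],[0,12,-11,0,0,0],[0,21,-16.5,0,0,0],[0,30.3,-22,0,0,0],[0,40,-26.5,0,0,0],[0,50,-30.7,0,0,0],[0,60,-34.5,0,0,0],[0,70,-37.6,0,0,0],[0,80,-40.3,0,0,0],[0,91,-42.3,0,0,0],[0,101,-44,0,0,0],[0,111.5,-45,0,0,0],[0,122,-45.4,0,0,0],[0,132.5,-45.4,0,0,0],[0,142,-44.8,0,0,0],[0,148,-44.3,0,0,0],[0,154,-43.7,0,0,0],[0,158,-43.1,0,0,0],[0,158,-43.1,0,0,0]]'
python3 - <<'E'
from h import *
a=snap('wrist','w3'); b=snap('side','s3')
cv2.imwrite('pics/m3.png',np.hstack([cv2.resize(a['frame'][:,:,::-1],(400,300)),cv2.resize(b['frame'][80:260,160:400,::-1],(400,300))]))
E
```

```text
time_s: 9.5
eef_pos: [694.5, 23.5, 245.8]
orientation: [[0.167, 0.986, -0.001], [0.986, -0.167, -0.001], [-0.001, -0.0, -1.0]]
wrist_force: [-0.7, -5.6, -0.0]
finger_gap: 11.4
```

View pics/m3.png

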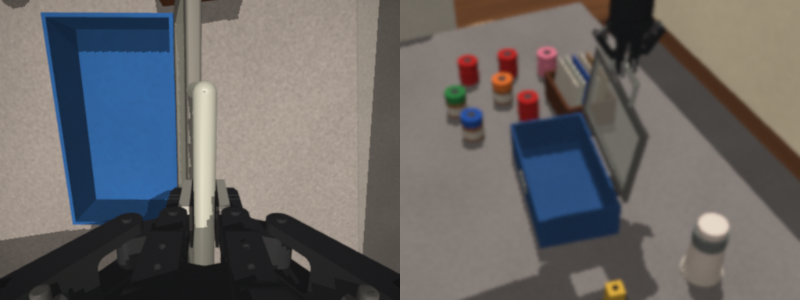

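The cover is past upright with the bar in the grip. Next I push it the last bit to its stop, release and go above the jars.

```bash
python3 -m jog '[[0,1.5,0.2,0,0,0],[0,3,0.4,0,0,0],[0,4.5,0.7,0,0,0],[0,4.5,0.7,0,0,0]]' && python3 -m jog '[[0,0,0,0,0,0],[0,0,0,0,0,0],[0,0,0,0,0,0],[0,0,0,0,0,0]]' 40 && python3 -m jog '[[0,0,-20,0,0,0],[0,0,-45,0,0,0],[0,0,-70,0,0,0],[40,-40,-70,0,0,0],[80,-80,-70,0,0,0],[120,-120,-70,0,0,0],[160,-158,-70,0,0,0],[200,-195,-50,0,0,0],[232,-228,-20,0,0,0],[232,-228,0,0,0,0],[232,-228,0,0,0,0],[232,-228,0,0,0,0]]' 80
python3 - <<'E'
from h import *
a=snap('wrist','w4',scale=1.56)
E
```

```text
time_s: 10.0
eef_pos: [698.4, 22.9, 245.1]
orientation: [[0.167, 0.986, -0.001], [0.986, -0.167, -0.001], [-0.001, -0.001, -1.0]]
wrist_force: [-1.0, -5.3, 1.3]
finger_gap: 11.0
time_s: 10.4
eef_pos: [698.4, 24.2, 246.0]
orientation: [[0.166, 0.986, 0.0], [0.986, -0.166, 0.001], [0.001, -0.0, -1.0]]
wrist_force: [0.7, 0.6, 0.6]
finger_gap: 40.1
time_s: 11.6
eef_pos: [511.4, 290.5, 245.4]
orientation: [[0.165, 0.986, -0.001], [0.986, -0.165, -0.001], [-0.001, -0.001, -1.0]]
wrist_force: [0.4, 0.3, 1.3]
finger_gap: 79.9
```

View pics/w4.png

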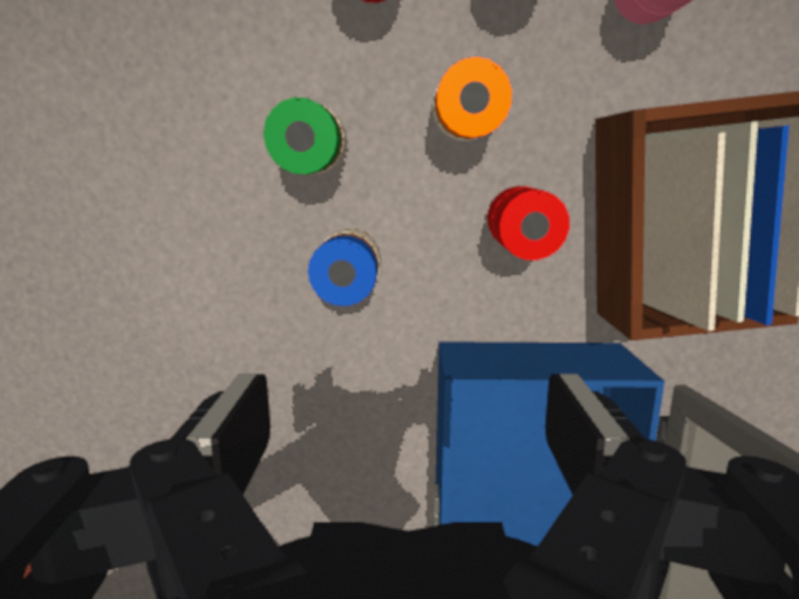

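Tags: green (300,136), orange (475,97), blue (342,273). The red jar at (535,225) is a decoy. The box's far-left rim corners are (438,343) and (663,380).

```bash
cat >> h.py <<'E'
HUE=dict(blue=(105,125),green=(50,80),orange=(8,22))
def caps(s,z=62,smin=140,rows=(0,384)):
    hsv=cv2.cvtColor(np.ascontiguousarray(s['frame']),cv2.COLOR_RGB2HSV); out={}
    for n,(a,b) in HUE.items():
        m=cv2.inRange(hsv,(a,smin,90),(b,255,255)); m[:rows[0]]=0; m[rows[1]:]=0
        for c in cv2.findContours(m,cv2.RETR_EXTERNAL,cv2.CHAIN_APPROX_NONE)[0]:
            A=cv2.contourArea(c)
            if A<60: continue
            (u,v),r=cv2.minEnclosingCircle(c)
            if A/(np.pi*r*r)<.75: continue
            out.setdefault(n,[]).append((px2w(s,u,v,z).round(1),round(r,1)))
    return out
E
python3 - <<'E'
from h import *
s=load('w4'); k=1.56
for n,p in dict(green=(300,136),orange=(475,97),blue=(342,273)).items(): print(n,px2w(s,p[0]/k,p[1]/k,62), 'tool',totool(px2w(s,p[0]/k,p[1]/k,62)))
print(caps(s)); print('rim',px2w(s,438/k,343/k,80))
c=np.array([578.3,45.4]);X=np.array([.986,-.165]);Y=np.array([.165,.986]); print('pred rim',c-80*X+145*Y)
E
```

```text
green [454.032 384.431  62.   ] tool [ 83.141 -73.673 184.989]
orange [572.881 389.472  62.   ] tool [107.84   42.691 185.139]
blue [463.255 287.709  62.   ] tool [-10.708 -48.522 184.982]
{'blue': [(array([464.2, 289.6,  62. ]), 22.3)], 'green': [(array([454.9, 385. ,  62. ]), 24.6)], 'orange': [(array([571. , 389.9,  62. ]), 26.7)]}
rim [523.516 230.203  80.   ]
pred rim [523.345 201.57 ]
```

```bash
python3 -m jog '[[-10,-48,0,0,0,0],[-10,-48,40,0,0,0],[-10,-48,80,0,0,0],[-10,-48,120,0,0,0],[-10,-48,160,0,0,0],[-10,-48,190,0,0,0],[-10,-48,215,0,0,0],[-10,-48,235,0,0,0],[-10,-48,248,0,0,0],[-10,-48,253,0,0,0],[-10,-48,253,0,0,0]]' && python3 -m jog '[[0,0,0,0,0,0],[0,0,0,0,0,0],[0,0,0,0,0,0],[0,0,0,0,0,0],[0,0,0,0,0,0],[0,0,0,0,0,0]]' 30 35
python3 - <<'E'
from h import *
c=np.array([578.3,45.4]);X=np.array([.986,-.165]);Y=np.array([.165,.986])
for y in (-85,0,85): 
  q=c+0*X+y*Y; print(y,q)
  print(totool([q[0],q[1],-3]))
E
```

```text
time_s: 12.75
eef_pos: [464.1, 288.1, -6.2]
orientation: [[0.167, 0.986, 0.001], [0.986, -0.167, 0.0], [0.0, 0.001, -1.0]]
wrist_force: [0.1, -0.3, 0.0]
finger_gap: 79.8
time_s: 13.35
eef_pos: [464.3, 289.0, -5.2]
orientation: [[0.166, 0.986, 0.002], [0.986, -0.166, 0.001], [0.001, 0.002, -1.0]]
wrist_force: [-0.4, -0.7, 6.4]
finger_gap: 49.5
-85 [564.275 -38.41 ]
[-306.223  152.941   -2.282]
0 [578.3  45.4]
[-221.248  152.856   -2.16 ]
85 [592.325 129.21 ]
[-136.272  152.772   -2.038]
```

```bash
python3 -m jog '[[0,0,-15,0,0,0],[0,0,-45,0,0,0],[0,0,-85,0,0,0],[0,0,-120,0,0,0],[-30,15,-130,0,0,0],[-70,35,-130,0,0,0],[-110,55,-130,0,0,0],[-150,75,-130,0,0,0],[-190,95,-130,0,0,0],[-230,115,-130,0,0,0],[-265,133,-130,0,0,0],[-290,145,-130,0,0,0],[-306,153,-130,0,0,0],[-306,153,-130,0,0,0],[-306,153,-110,0,0,0],[-306,153,-85,0,0,0],[-306,153,-60,0,0,0],[-306,153,-35,0,0,0],[-306,153,-20,0,0,0],[-306,153,-12,0,0,0]]' && python3 -m jog '[[0,0,3,0,0,0],[0,0,5,0,0,0],[0,0,6,0,0,0],[0,0,6,0,0,0]]' && python3 -m jog '[[0,0,0,0,0,0],[0,0,0,0,0,0],[0,0,0,0,0,0],[0,0,0,0,0,0]]' 68
python3 - <<'E'
from h import *
s=snap('top','t5'); print(caps(s))
st=snap('side','s5')
E
```

```text
time_s: 15.35
eef_pos: [561.8, -37.6, 3.6]
orientation: [[0.165, 0.986, -0.003], [0.986, -0.165, 0.001], [0.0, -0.003, -1.0]]
wrist_force: [-0.4, 0.3, -0.2]
finger_gap: 49.1
time_s: 15.75
eef_pos: [563.8, -39.0, 0.1]
orientation: [[0.166, 0.986, 0.002], [0.986, -0.166, -0.0], [-0.0, 0.002, -1.0]]
wrist_force: [-1.0, -0.3, -1.6]
finger_gap: 49.7
time_s: 16.15
eef_pos: [563.4, -38.9, -0.5]
orientation: [[0.166, 0.986, 0.001], [0.986, -0.166, -0.0], [-0.0, 0.001, -1.0]]
wrist_force: [0.5, 0.1, 0.0]
finger_gap: 67.8
{'orange': [(array([570.8, 387.8,  62. ]), 8.6)]}
```

```bash
python3 -m jog '[[0,0,-30,0,0,0],[0,0,-70,0,0,0],[0,0,-115,0,0,0],[20,-10,-150,0,0,0],[60,-20,-180,0,0,0],[105,-35,-200,0,0,0],[150,-50,-220,0,0,0],[195,-70,-235,0,0,0],[240,-90,-246,0,0,0],[285,-105,-246,0,0,0],[314,-117,-246,0,0,0],[314,-117,-246,0,0,0],[314,-117,-246,0,0,0],[314,-117,-246,0,0,0]]' 80
python3 - <<'E'
from h import *
s=snap('wrist','w6'); 
for n,l in caps(s,rows=(0,240)).items():
  for X,r in l: print(n,X,r,totool([X[0],X[1],-7]))
E
```

```text
time_s: 17.65
eef_pos: [500.1, 289.3, 245.0]
orientation: [[0.167, 0.986, -0.0], [0.986, -0.167, -0.001], [-0.001, -0.0, -1.0]]
wrist_force: [-0.2, -0.2, -0.4]
finger_gap: 80.1
green [455. 385.  62.] 24.6 [ 87.101 -60.719 251.986]
orange [570.6 389.7  62. ] 27.3 [111.137  52.452 251.963]
```

```bash
python3 -m jog '[[45,-30,0,0,0,0],[86.5,-60.5,0,0,0,0],[86.5,-60.5,0,0,0,0],[86.5,-60.5,40,0,0,0],[86.5,-60.5,80,0,0,0],[86.5,-60.5,120,0,0,0],[86.5,-60.5,160,0,0,0],[86.5,-60.5,190,0,0,0],[86.5,-60.5,215,0,0,0],[86.5,-60.5,235,0,0,0],[86.5,-60.5,248,0,0,0],[86.5,-60.5,252,0,0,0],[86.5,-60.5,252,0,0,0]]' && python3 -m jog '[[0,0,0,0,0,0],[0,0,0,0,0,0],[0,0,0,0,0,0],[0,0,0,0,0,0],[0,0,0,0,0,0],[0,0,0,0,0,0]]' 30 35
python3 - <<'E'
from h import *
print(totool([578.3,45.4,0]))
E
```

```text
time_s: 19.0
eef_pos: [455.1, 385.0, -6.8]
orientation: [[0.167, 0.986, -0.0], [0.986, -0.167, -0.0], [-0.0, -0.0, -1.0]]
wrist_force: [0.0, -0.0, 1.0]
finger_gap: 80.4
time_s: 19.6
eef_pos: [455.7, 386.4, -5.1]
orientation: [[0.166, 0.986, 0.002], [0.986, -0.166, 0.001], [0.002, 0.002, -1.0]]
wrist_force: [-0.7, -0.4, 5.7]
finger_gap: 49.3
[-315.89   177.517   -5.331]
```

```bash
python3 -m jog '[[0,0,-15,0,0,0],[0,0,-45,0,0,0],[0,0,-85,0,0,0],[0,0,-120,0,0,0],[-30,18,-130,0,0,0],[-70,40,-130,0,0,0],[-110,62,-130,0,0,0],[-150,85,-130,0,0,0],[-190,107,-130,0,0,0],[-230,130,-130,0,0,0],[-270,152,-130,0,0,0],[-298,168,-130,0,0,0],[-315,178,-130,0,0,0],[-315,178,-130,0,0,0],[-315,178,-110,0,0,0],[-315,178,-85,0,0,0],[-315,178,-60,0,0,0],[-315,178,-35,0,0,0],[-315,178,-20,0,0,0],[-315,178,-12,0,0,0]]' && python3 -m jog '[[0,0,3,0,0,0],[0,0,5,0,0,0],[0,0,6,0,0,0],[0,0,6,0,0,0]]' && python3 -m jog '[[0,0,0,0,0,0],[0,0,0,0,0,0],[0,0,0,0,0,0],[0,0,0,0,0,0]]' 68
python3 - <<'E'
from h import *
X=[510,300,245]; print(totool(X))
E
```

```text
time_s: 21.6
eef_pos: [576.3, 46.2, 3.5]
orientation: [[0.165, 0.986, -0.003], [0.986, -0.165, 0.0], [-0.0, -0.003, -1.0]]
wrist_force: [-0.4, -0.6, -2.9]
finger_gap: 49.4
time_s: 22.0
eef_pos: [578.6, 45.4, 0.2]
orientation: [[0.166, 0.986, 0.002], [0.986, -0.166, -0.0], [0.0, 0.002, -1.0]]
wrist_force: [-0.9, 0.0, -1.7]
finger_gap: 48.9
time_s: 22.4
eef_pos: [578.1, 45.4, -0.4]
orientation: [[0.166, 0.986, 0.001], [0.986, -0.166, -0.0], [0.0, 0.001, -1.0]]
wrist_force: [0.1, 0.0, -0.0]
finger_gap: 68.0
[ 239.781 -109.339 -245.488]
```

```bash
python3 -m jog '[[0,0,-30,0,0,0],[0,0,-70,0,0,0],[0,0,-115,0,0,0],[20,-10,-150,0,0,0],[60,-20,-180,0,0,0],[105,-40,-200,0,0,0],[150,-65,-220,0,0,0],[195,-90,-235,0,0,0],[240,-109,-245,0,0,0],[240,-109,-245,0,0,0],[240,-109,-245,0,0,0],[240,-109,-245,0,0,0]]' 80
python3 - <<'E'
from h import *
s=snap('wrist','w7'); 
for n,l in caps(s,rows=(0,240)).items():
  for X,r in l: print(n,X,r,totool([X[0],X[1],-7]))
E
```

```text
time_s: 23.6
eef_pos: [510.2, 299.3, 243.5]
orientation: [[0.166, 0.986, -0.001], [0.986, -0.166, -0.001], [-0.001, -0.001, -1.0]]
wrist_force: [0.0, -0.2, -0.3]
finger_gap: 79.4
orange [570.4 390.5  62. ] 26.4 [100.818  44.049 250.068]
```

```bash
python3 -m jog '[[45,20,0,0,0,0],[90,40,0,0,0,0],[100.5,44.5,0,0,0,0],[100.5,44.5,0,0,0,0],[100.5,44.5,40,0,0,0],[100.5,44.5,80,0,0,0],[100.5,44.5,120,0,0,0],[100.5,44.5,160,0,0,0],[100.5,44.5,190,0,0,0],[100.5,44.5,215,0,0,0],[100.5,44.5,235,0,0,0],[100.5,44.5,246,0,0,0],[100.5,44.5,251,0,0,0],[100.5,44.5,251,0,0,0]]' && python3 -m jog '[[0,0,0,0,0,0],[0,0,0,0,0,0],[0,0,0,0,0,0],[0,0,0,0,0,0],[0,0,0,0,0,0],[0,0,0,0,0,0]]' 30 35
python3 - <<'E'
from h import *
print(totool([592.3,129.2,0]))
E
```

```text
time_s: 25.05
eef_pos: [570.9, 391.0, -6.6]
orientation: [[0.167, 0.986, -0.0], [0.986, -0.167, -0.0], [-0.0, -0.0, -1.0]]
wrist_force: [0.4, -0.2, 0.2]
finger_gap: 80.0
time_s: 25.65
eef_pos: [572.0, 392.5, -4.9]
orientation: [[0.166, 0.986, 0.002], [0.986, -0.166, 0.001], [0.002, 0.002, -1.0]]
wrist_force: [-0.0, -1.1, 6.5]
finger_gap: 49.1
[-256.282   63.751   -5.148]
```

```bash
python3 -m jog '[[0,0,-15,0,0,0],[0,0,-45,0,0,0],[0,0,-85,0,0,0],[0,0,-120,0,0,0],[-30,8,-130,0,0,0],[-70,18,-130,0,0,0],[-110,28,-130,0,0,0],[-150,38,-130,0,0,0],[-190,48,-130,0,0,0],[-225,56,-130,0,0,0],[-245,61,-130,0,0,0],[-256,64,-130,0,0,0],[-256,64,-130,0,0,0],[-256,64,-110,0,0,0],[-256,64,-85,0,0,0],[-256,64,-60,0,0,0],[-256,64,-35,0,0,0],[-256,64,-20,0,0,0],[-256,64,-12,0,0,0],[-256,64,-10,0,0,0]]' && python3 -m jog '[[0,0,2,0,0,0],[0,0,4,0,0,0],[0,0,4,0,0,0]]' && python3 -m jog '[[0,0,0,0,0,0],[0,0,0,0,0,0],[0,0,0,0,0,0],[0,0,0,0,0,0]]' 68 && python3 -m jog '[[0,0,-30,0,0,0],[0,0,-70,0,0,0],[0,0,-115,0,0,0],[0,0,-165,0,0,0],[0,0,-210,0,0,0],[-45,0,-230,0,0,0],[-85,0,-230,0,0,0],[-85,0,-230,0,0,0],[-85,0,-230,0,0,0],[-85,0,-230,0,0,0]]'
python3 - <<'E'
from h import *
a=snap('wrist','w8',scale=1.56)
E
```

```text
time_s: 27.65
eef_pos: [590.9, 129.4, 2.5]
orientation: [[0.165, 0.986, -0.001], [0.986, -0.165, 0.0], [-0.0, -0.001, -1.0]]
wrist_force: [-0.6, 0.2, -1.5]
finger_gap: 49.1
time_s: 27.95
eef_pos: [592.2, 128.8, 0.1]
orientation: [[0.166, 0.986, 0.002], [0.986, -0.166, 0.0], [0.0, 0.002, -1.0]]
wrist_force: [-0.3, -1.1, -0.9]
finger_gap: 49.3
time_s: 28.35
eef_pos: [591.6, 128.8, -0.5]
orientation: [[0.166, 0.986, 0.0], [0.986, -0.166, 0.0], [0.0, 0.0, -1.0]]
wrist_force: [-0.0, 0.7, 0.3]
finger_gap: 68.0
time_s: 29.35
eef_pos: [577.0, 45.6, 228.6]
orientation: [[0.166, 0.986, -0.001], [0.986, -0.166, 0.0], [0.0, -0.001, -1.0]]
wrist_force: [-0.1, 0.3, -1.3]
finger_gap: 68.0
```

View pics/w8.png

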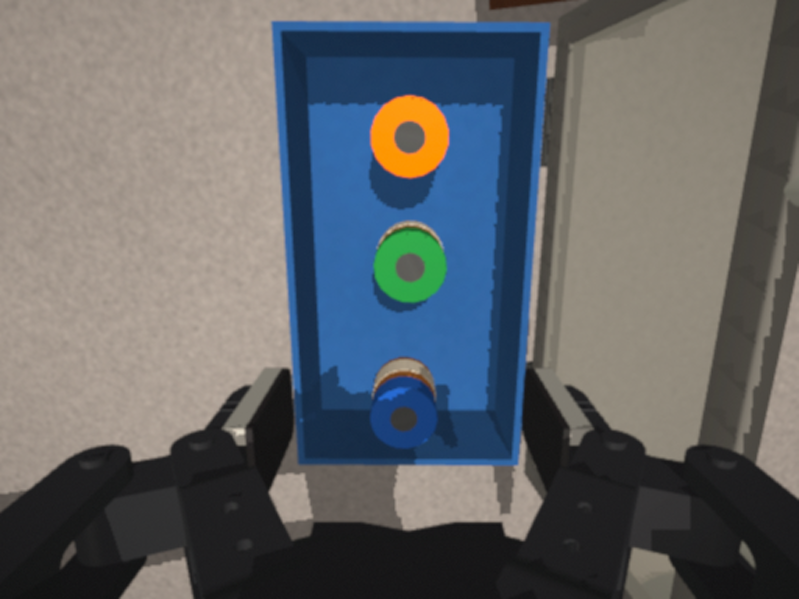

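```bash
python3 - <<'E'
from h import *
s=load('w8');k=1.56
for n,p in dict(orange=(410,136),green=(410,267),blue=(404,419)).items(): print(n,px2w(s,p[0]/k,p[1]/k,67))
print([px2w(s,p[0]/k,p[1]/k,80)[:2] for p in ((273,22),(551,22),(518,465),(298,465))])
E
python3 -m jog '[[-45,-2,0,0,0,0],[-90,-4,0,0,0,0],[-135,-6,0,0,0,0],[-180,-8,0,0,0,0],[-225,-10,0,0,0,0],[-270,-12,0,0,0,0],[-315,-13,0,0,0,0],[-360,-14,0,0,0,0],[-405,-15,0,0,0,0],[-445,-16,0,0,0,0],[-445,-16,0,0,0,0],[-445,-16,0,0,0,0],[-445,-16,0,0,0,0]]' 60
python3 - <<'E'
from h import *
a=snap('wrist','w9',scale=1.56)
E
```

```text
orange [592.358 126.659  67.   ]
green [578.658  43.782  67.   ]
blue [555.779 -67.627  67.   ]
[array([525.038, 200.186]), array([681.831, 174.015]), array([ 632.369, -110.662]), array([475.135, -84.442])]
time_s: 30.7
eef_pos: [488.2, -389.7, 228.7]
orientation: [[0.164, 0.986, -0.0], [0.986, -0.164, 0.001], [0.001, -0.001, -1.0]]
wrist_force: [-0.2, 0.3, 0.7]
finger_gap: 60.2
```

View pics/w9.png

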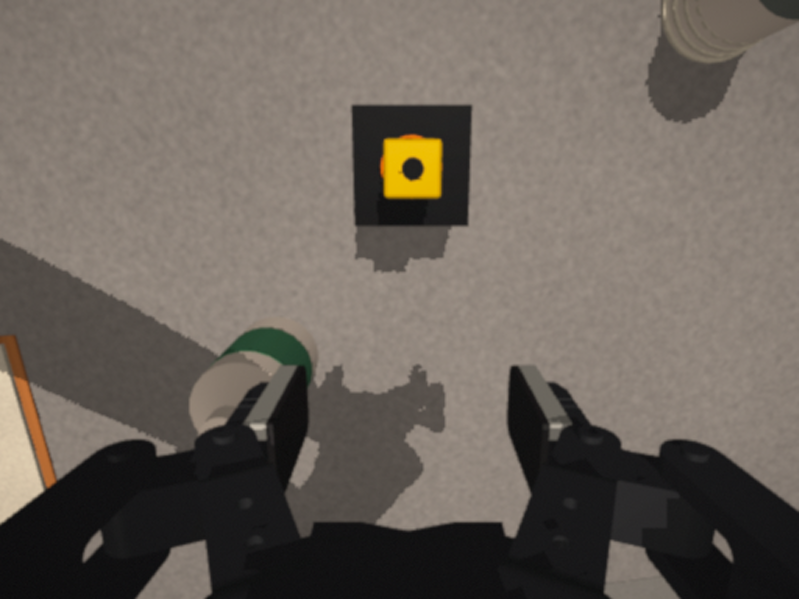

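The wand grip is square to the tool and centred at (413,168). The blue jar was bumped about 30 mm but is still upright in the box.

Run:
```python
from h import *
s=load('w9');k=1.56
P=lambda p,z:px2w(s,p[0]/k,p[1]/k,z)
q=[P(p,90) for p in((351,106),(471,106),(467,225),(357,225))]; print(np.array(q)[:,:2],'stand',np.mean(q,0))
hsv=cv2.cvtColor(s['frame'],cv2.COLOR_RGB2HSV); m=cv2.inRange(hsv,(20,150,100),(35,255,255)); 
n,l,st,c=cv2.connectedComponentsWithStats(m); i=1+st[1:,4].argmax(); print(st[i]*k,c[i]*k)
r=cv2.minAreaRect(np.argwhere(l==i)[:,::-1].astype(np.int32)); print(r)
W=px2w(s,*r[0],170); print('wand',W,totool([W[0],W[1],85])); print('by 3 heights',px2w(s,*r[0],168))
```

```text
[[ 472.254 -287.74 ]
 [ 540.598 -299.05 ]
 [ 529.275 -366.557]
 [ 462.709 -355.537]] stand [ 501.209 -327.221   90.   ]
[ 383.76  137.28   59.28   60.84 2013.96] [412.061 167.107]
((264.5, 107.0), (38.0, 37.0), 90.0)
wand [ 501.159 -326.217  170.   ] [ 64.546   2.39  144.015]
by 3 heights [ 501.177 -326.239  168.   ]
```

```bash
python3 -m jog '[[40,2.4,0,0,0,0],[64.5,2.4,0,0,0,0],[64.5,2.4,0,0,0,0],[64.5,2.4,30,0,0,0],[64.5,2.4,60,0,0,0],[64.5,2.4,90,0,0,0],[64.5,2.4,115,0,0,0],[64.5,2.4,132,0,0,0],[64.5,2.4,140,0,0,0],[64.5,2.4,143,0,0,0],[64.5,2.4,143,0,0,0],[64.5,2.4,143,0,0,0]]' 60 && python3 -m jog '[[0,0,0,0,0,0],[0,0,0,0,0,0],[0,0,0,0,0,0],[0,0,0,0,0,0],[0,0,0,0,0,0],[0,0,0,0,0,0],[0,0,0,0,0,0],[0,0,0,0,0,0]]' 15 50 && python3 -m jog '[[0,0,-5,0,0,0],[0,0,-20,0,0,0],[0,0,-45,0,0,0],[0,0,-75,0,0,0],[0,0,-105,0,0,0],[0,0,-120,0,0,0],[0,0,-120,0,0,0],[0,0,-120,0,0,0]]'
python3 - <<'E'
from h import *
s=snap('side','s10')
p=np.array(read_state()['eef_pos']); c=w2px(s,p); u,v=c.astype(int)
cv2.imwrite('pics/s10c.png',cv2.resize(s['frame'][v-70:v+90,u-70:u+90,::-1],(640,640),interpolation=cv2.INTER_CUBIC))
E
```

```text
time_s: 31.95
eef_pos: [501.4, -328.7, 87.8]
orientation: [[0.166, 0.986, 0.002], [0.986, -0.166, -0.002], [-0.001, 0.002, -1.0]]
wrist_force: [0.1, -0.7, -0.2]
finger_gap: 59.9
time_s: 32.75
eef_pos: [501.0, -328.4, 87.1]
orientation: [[0.166, 0.986, 0.001], [0.986, -0.166, -0.001], [-0.001, 0.001, -1.0]]
wrist_force: [-1.8, 0.9, 5.8]
finger_gap: 25.3
time_s: 33.55
eef_pos: [500.2, -327.6, 205.2]
orientation: [[0.166, 0.986, -0.001], [0.986, -0.166, 0.001], [0.001, -0.001, -1.0]]
wrist_force: [-0.4, 1.0, -2.5]
finger_gap: 25.7
```

View pics/s10c.png

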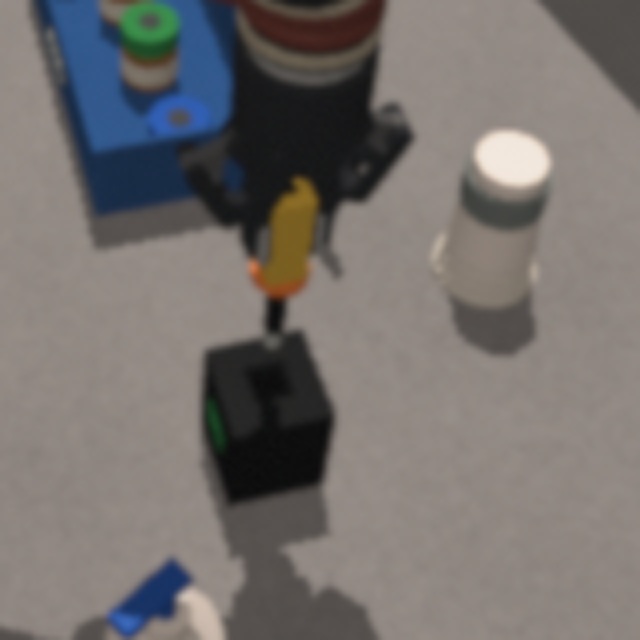

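```bash
python3 -m jog '[[35,2,0,0,0,0],[70,4,0,0,0,0],[105,5,0,0,0,0],[140,6,0,0,0,0],[175,8,0,0,0,0],[210,9,0,0,0,0],[240,10,0,0,0,0],[258,11,0,0,0,0],[264,11.6,0,0,0,0],[264,11.6,0,0,0,0],[264,11.6,20,0,0,0],[264,11.6,35,0,0,0],[264,11.6,35,0,0,0],[264,11.6,35,0,0,0],[264,11.6,35,0,0,0]]'
python3 - <<'E'
from h import *
a=snap('wrist','w11',scale=1.56); print(caps(a,z=67,rows=(0,300)))
E
```

```text
time_s: 35.1
eef_pos: [556.3, -70.1, 172.0]
orientation: [[0.167, 0.986, 0.001], [0.986, -0.167, -0.0], [-0.0, 0.001, -1.0]]
wrist_force: [-0.0, -0.5, -1.1]
finger_gap: 25.3
{'green': [(array([578.4,  43.9,  67. ]), 34.7)]}
```

View pics/w11.png

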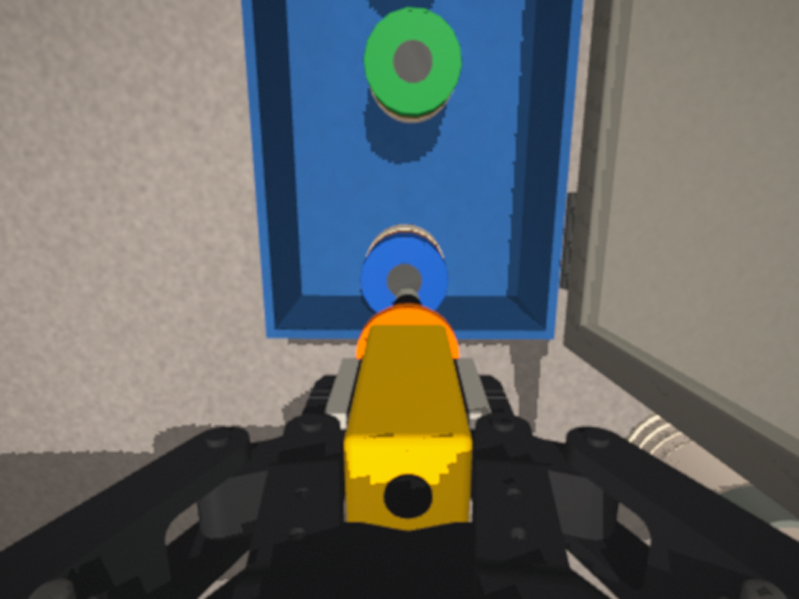

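Tag centre is about (404,279), and the wand tip about (407,292), 33 mm above it.

Run:
```python
from h import *
s=load('w11');k=1.56
P=lambda p,z:px2w(s,p[0]/k,p[1]/k,z)
print('tag',P((404,279),67),'tip',[P((407,292),z)[:2] for z in (97,100,103)],'green tag',P((412,61),67))
R=np.array(read_state()['orientation']); print('collar c?', R[:,:2].T@(P((404,279),67)-P((407,292),100)))
```

```text
tag [555.277 -66.595  67.   ] tip [array([556.933, -66.629]), array([557.057, -65.86 ]), array([557.182, -65.091])] green tag [578.045  43.548  67.   ]
collar c? [-1.014 -1.685]
```

```bash
python3 -m jog '[[-1,-1.7,10,0,0,0],[-1,-1.7,18,0,0,0],[-1,-1.7,24,0,0,0],[-1,-1.7,28,0,0,0],[-1,-1.7,31,0,0,0],[-1,-1.7,33,0,0,0],[-1,-1.7,35,0,0,0],[-1,-1.7,37,0,0,0],[-1,-1.7,37,0,0,0]]'
python3 - <<'E'
from h import *
st=snap('side','s12'); snap('wrist','w12'); print(read_state()['wrist_force'])
E
```

```text
time_s: 36.05
eef_pos: [554.1, -70.2, 134.3]
orientation: [[0.166, 0.986, 0.0], [0.986, -0.166, -0.0], [0.0, 0.0, -1.0]]
wrist_force: [-1.4, 0.3, 1.6]
finger_gap: 25.6
[-1.473 -0.406 -0.098]
```

```bash
python3 -m jog '[[0,0,1,0,0,0],[0,0,2,0,0,0],[0,0,2,0,0,0],[0,0,2,0,0,0],[0,0,2,0,0,0]]'|grep -E 'eef|force'; python3 -m jog '[[0,0,0,0,0,0],[0,0,0,0,0,0]]'|grep -E 'eef|force';python3 -m jog '[[0,0,0,0,0,0],[0,0,0,0,0,0]]'|grep -E 'eef|force'
python3 - <<'E'
from h import *
s=snap('wrist','w13')
cv2.imwrite('pics/w13c.png',cv2.resize(s['frame'][120:250,180:340,::-1],(640,520),interpolation=cv2.INTER_CUBIC))
E
```

```text
eef_pos: [554.1, -70.3, 132.3]
wrist_force: [-0.8, 0.2, 2.3]
eef_pos: [554.1, -70.3, 132.3]
wrist_force: [-1.9, 0.6, 1.5]
eef_pos: [554.1, -70.3, 132.2]
wrist_force: [-1.0, 0.8, 1.1]
```

View pics/w13c.png

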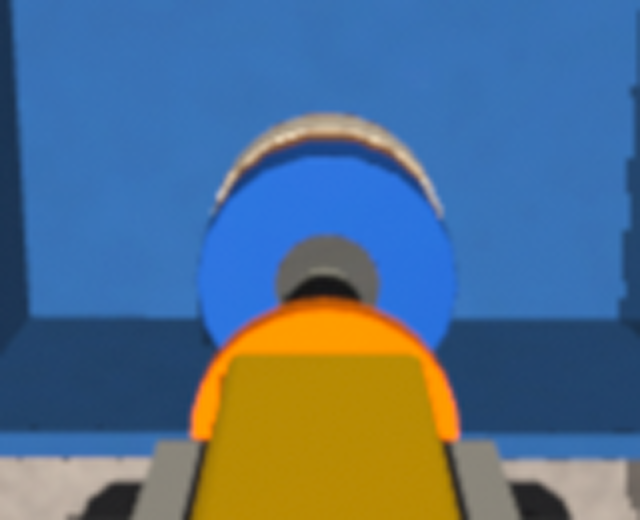

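Tip is centred on the blue tag with about 2.5 N. Next is green.

```bash
python3 -m jog '[[0,0,-10,0,0,0],[0,0,-25,0,0,0],[0,0,-38,0,0,0],[30,1,-38,0,0,0],[65,2.5,-38,0,0,0],[95,3.5,-38,0,0,0],[112.6,4.3,-38,0,0,0],[112.6,4.3,-38,0,0,0],[112.6,4.3,-38,0,0,0],[112.6,4.3,-38,0,0,0]]'
python3 - <<'E'
from h import *
s=snap('wrist','w14'); print(caps(s,z=67))
hsv=cv2.cvtColor(np.ascontiguousarray(s['frame']),cv2.COLOR_RGB2HSV)
m=cv2.inRange(hsv,(50,100,60),(80,255,255)); print(cv2.boundingRect(m))
cv2.imwrite('pics/w14c.png',cv2.resize(s['frame'][120:250,180:340,::-1],(640,520),interpolation=cv2.INTER_CUBIC))
E
```

```text
time_s: 38.1
eef_pos: [577.1, 39.3, 170.7]
orientation: [[0.167, 0.986, 0.0], [0.986, -0.167, -0.0], [-0.0, 0.001, -1.0]]
wrist_force: [0.7, -0.4, -1.9]
finger_gap: 25.6
{'orange': [(array([591.7, 127. ,  67. ]), 32.3)]}
(234, 147, 56, 52)
```

View pics/w14c.png

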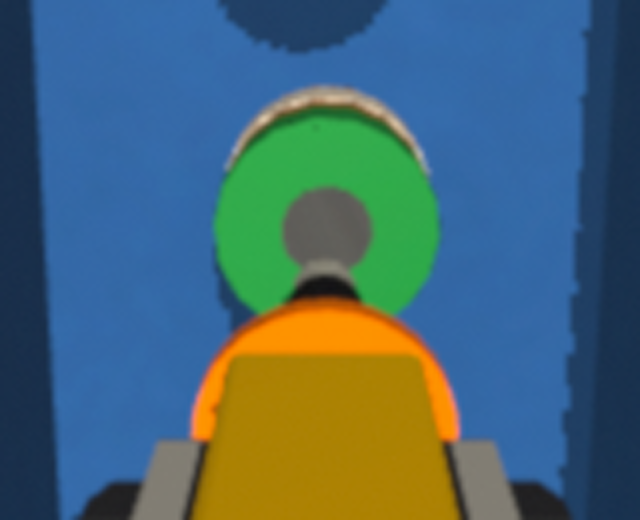

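```bash
python3 -m jog '[[0,0,10,0,0,0],[0,0,18,0,0,0],[0,0,24,0,0,0],[0,0,28,0,0,0],[0,0,31,0,0,0],[0,0,33,0,0,0],[0,0,35,0,0,0],[0,0,37,0,0,0],[0,0,38,0,0,0],[0,0,38,0,0,0],[0,0,38,0,0,0],[0,0,38,0,0,0],[0,0,38,0,0,0],[0,0,38,0,0,0]]'; python3 -m jog '[[0,0,0,0,0,0],[0,0,0,0,0,0],[0,0,0,0,0,0]]'|grep -E 'eef|force'
python3 - <<'E'
from h import *
s=snap('wrist','w15')
# pixel diff of tag centre offset vs green
g=load('w14'); o=px2w(g,261.75,177.5,67); print('green tag',o, 'TCP-tag now',np.array(read_state()['eef_pos'])-o)
print(totool([591.9,126.9,0])-totool(o))
cv2.imwrite('pics/w15c.png',cv2.resize(s['frame'][120:250,180:340,::-1],(640,520),interpolation=cv2.INTER_CUBIC))
E
```

```text
time_s: 39.55
eef_pos: [577.1, 40.0, 132.3]
orientation: [[0.166, 0.986, 0.0], [0.986, -0.166, -0.0], [-0.0, 0.0, -1.0]]
wrist_force: [-1.7, -0.7, 2.0]
finger_gap: 25.6
eef_pos: [577.0, 40.0, 132.2]
wrist_force: [-0.4, 0.8, 1.4]
green tag [578.69   43.796  67.   ] TCP-tag now [-1.643 -3.761 65.238]
[84.144 -0.793 67.   ]
```

```bash
python3 -m jog '[[0,0,-10,0,0,0],[0,0,-25,0,0,0],[0,0,-38,0,0,0],[30,0,-38,0,0,0],[60,-0.5,-38,0,0,0],[84,-0.8,-38,0,0,0],[84,-0.8,-38,0,0,0],[84,-0.8,-38,0,0,0],[84,-0.8,-38,0,0,0]]' | grep -E eef && python3 -m jog '[[0,0,10,0,0,0],[0,0,18,0,0,0],[0,0,24,0,0,0],[0,0,28,0,0,0],[0,0,31,0,0,0],[0,0,33,0,0,0],[0,0,35,0,0,0],[0,0,37,0,0,0],[0,0,38,0,0,0],[0,0,38,0,0,0],[0,0,38,0,0,0],[0,0,38,0,0,0],[0,0,38,0,0,0],[0,0,38,0,0,0]]'; python3 -m jog '[[0,0,0,0,0,0],[0,0,0,0,0,0],[0,0,0,0,0,0]]'|grep -E 'eef|force'
python3 - <<'E'
from h import *
s=snap('wrist','w16')
f=lambda s:cv2.resize(s['frame'][130:230,190:330,::-1],(392,280),interpolation=cv2.INTER_CUBIC)
cv2.imwrite('pics/w16c.png',np.hstack([f(load('w15')),f(s)]))
E
```

```text
eef_pos: [590.4, 122.4, 170.8]
time_s: 42.2
eef_pos: [590.2, 123.0, 132.3]
orientation: [[0.166, 0.986, 0.0], [0.986, -0.166, -0.0], [-0.0, 0.0, -1.0]]
wrist_force: [-1.3, -0.8, 1.5]
finger_gap: 24.9
eef_pos: [590.2, 123.0, 132.2]
wrist_force: [-1.5, -0.4, 1.8]
```

View pics/w16c.png

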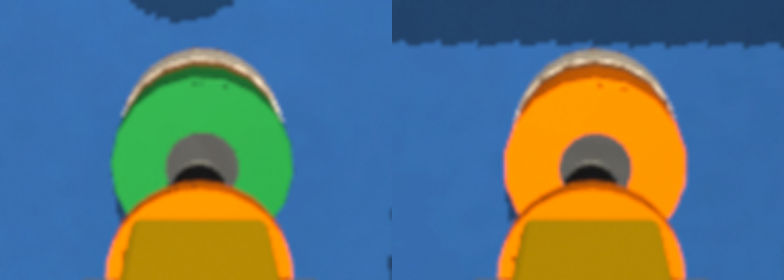

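Both readings sit well centred on their tags. The wand goes back now.

```bash
python3 -m jog '[[0,0,-15,0,0,0],[0,0,-40,0,0,0],[0,0,-75,0,0,0],[-35,-1,-80,0,0,0],[-75,-2,-80,0,0,0],[-115,-3,-80,0,0,0],[-155,-4,-80,0,0,0],[-195,-5,-80,0,0,0],[-235,-6,-80,0,0,0],[-275,-7,-80,0,0,0],[-315,-9,-80,0,0,0],[-355,-10,-80,0,0,0],[-395,-11,-80,0,0,0],[-430,-12,-80,0,0,0],[-450,-13,-80,0,0,0],[-460,-13,-80,0,0,0],[-460,-13,-80,0,0,0],[-460,-13,-80,0,0,0],[-460,-13,-80,0,0,0],[-460,-13,-80,0,0,0]]'; python3 -m jog '[[0,0,0,0,0,0],[0,0,0,0,0,0],[0,0,0,0,0,0]]'
python3 - <<'E'
from h import *
s=snap('wrist','w17'); print(totool([501,-328.4,87.1]))
cv2.imwrite('pics/w17c.png',cv2.resize(s['frame'][110:260,170:350,::-1],(720,600),interpolation=cv2.INTER_CUBIC))
E
```

```text
time_s: 44.55
eef_pos: [501.3, -327.4, 212.3]
orientation: [[0.165, 0.986, 0.0], [0.986, -0.165, 0.0], [0.0, 0.0, -1.0]]
wrist_force: [-0.4, 0.1, -1.3]
finger_gap: 25.2
time_s: 44.85
eef_pos: [501.0, -328.2, 212.2]
orientation: [[0.166, 0.986, 0.0], [0.986, -0.166, -0.0], [-0.0, 0.0, -1.0]]
wrist_force: [-0.7, -0.2, -0.9]
finger_gap: 25.6
[ -0.135   0.046 125.079]
```

```bash
python3 -m jog '[[0,0,15,0,0,0],[0,0,30,0,0,0],[0,0,42,0,0,0],[0,0,50,0,0,0],[0,0,56,0,0,0],[0,0,62,0,0,0],[0,0,68,0,0,0],[0,0,68,0,0,0]]' && python3 -m jog '[[0,0,12,0,0,0],[0,0,24,0,0,0],[0,0,36,0,0,0],[0,0,46,0,0,0],[0,0,52,0,0,0],[0,0,55,0,0,0],[0,0,56,0,0,0],[0,0,56,0,0,0]]'
```

```text
time_s: 45.7
eef_pos: [500.6, -328.1, 143.3]
orientation: [[0.166, 0.986, -0.001], [0.986, -0.166, 0.001], [0.001, -0.001, -1.0]]
wrist_force: [0.8, 0.3, -1.5]
finger_gap: 25.6
time_s: 46.5
eef_pos: [501.1, -328.6, 88.5]
orientation: [[0.166, 0.986, 0.0], [0.986, -0.166, -0.0], [-0.0, 0.0, -1.0]]
wrist_force: [0.9, -0.1, -0.8]
finger_gap: 25.4
```

```bash
python3 -m jog '[[0,0,0,0,0,0],[0,0,0,0,0,0],[0,0,0,0,0,0],[0,0,0,0,0,0]]' 55 && python3 -m jog '[[0,0,-20,0,0,0],[0,0,-55,0,0,0],[0,0,-100,0,0,0],[0,0,-145,0,0,0],[0,0,-190,0,0,0],[10,3,-231,0,0,0],[50,18,-231,0,0,0],[95,34,-231,0,0,0],[140,50,-231,0,0,0],[185,66,-231,0,0,0],[230,82,-231,0,0,0],[275,98,-231,0,0,0],[320,114,-231,0,0,0],[355,127,-231,0,0,0],[380,136,-231,0,0,0],[380,136,-231,0,0,0],[380,136,-231,0,0,0],[380,136,-231,0,0,0]]' 40
python3 - <<'E'
from h import *
print(totool([698.4,24.2,246]))
s=snap('wrist','w18'); t=snap('side','s18')
cv2.imwrite('pics/m18.png',np.hstack([cv2.resize(s['frame'][:,:,::-1],(400,300)),cv2.resize(t['frame'][130:310,190:430,::-1],(400,300))]))
E
```

```text
time_s: 46.9
eef_pos: [501.1, -328.6, 88.6]
orientation: [[0.166, 0.986, 0.001], [0.986, -0.166, -0.0], [-0.0, 0.001, -1.0]]
wrist_force: [-0.3, 0.4, -0.1]
finger_gap: 55.0
time_s: 48.7
eef_pos: [697.9, 22.7, 319.4]
orientation: [[0.167, 0.986, 0.0], [0.986, -0.167, -0.0], [-0.0, 0.0, -1.0]]
wrist_force: [-0.3, 0.0, 0.7]
finger_gap: 40.1
[ 1.569  0.252 73.371]
```

View pics/m18.png

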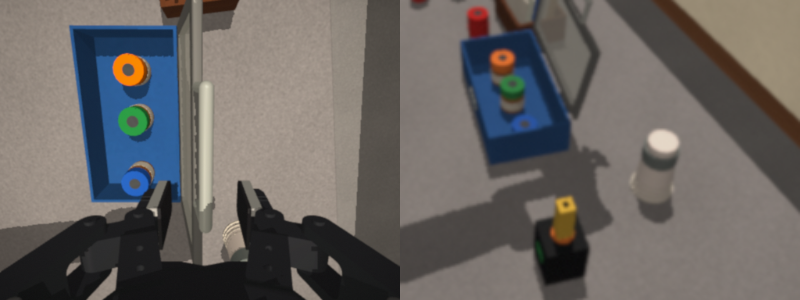

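I see all three jars in the box, the wand in its stand and the bar between the fingers. That uses up the picture budget, so from here I check by numbers.

```bash
python3 -m jog '[[1.5,0,20,0,0,0],[1.5,0,40,0,0,0],[1.5,0,58,0,0,0],[1.5,0,68,0,0,0],[1.5,0,73,0,0,0],[1.5,0,73,0,0,0],[1.5,0,73,0,0,0]]' && python3 -m jog '[[0,0,0,0,0,0],[0,0,0,0,0,0],[0,0,0,0,0,0],[0,0,0,0,0,0],[0,0,0,0,0,0],[0,0,0,0,0,0]]' 0 25
python3 - <<'E'
import numpy as np
def rows(A,a0):
    r=lambda a:211+2.5*np.sin(np.clip(a,0,1.75)/1.75*np.pi)
    for a in A: print('[0,%.1f,%.1f,0,0,0]'%(r(a0)*np.cos(a0)-r(a)*np.cos(a),-r(a)*np.sin(a)+r(a0)*np.sin(a0)),end=',')
    print()
rows([1.74,1.72,1.69,1.65,1.6,1.55,1.5,1.45,1.4,1.35,1.3,1.25,1.2,1.15,1.1,1.05,1.0,.95,.92,.9],1.75)
rows([.88,.85,.8,.75,.7,.65,.6,.55,.5,.45,.4,.36,.32,.28,.24,.20,.17,.14,.12,.10],.9)
rows([.085,.07,.055,.04,.03,.02,.01,0,-.005,-.01],.10)
E
```

```text
time_s: 49.5
eef_pos: [698.9, 25.1, 247.3]
orientation: [[0.166, 0.986, 0.002], [0.986, -0.166, -0.0], [0.0, 0.002, -1.0]]
wrist_force: [0.2, -0.6, -0.2]
finger_gap: 40.3
time_s: 50.1
eef_pos: [699.0, 25.2, 247.4]
orientation: [[0.166, 0.986, 0.002], [0.986, -0.166, -0.0], [0.0, 0.002, -1.0]]
wrist_force: [1.0, 0.2, 5.3]
finger_gap: 11.0
[0,-2.1,-0.4,0,0,0],[0,-6.2,-1.2,0,0,0],[0,-12.5,-2.1,0,0,0],[0,-20.9,-3.2,0,0,0],[0,-31.4,-4.0,0,0,0],[0,-42.0,-4.2,0,0,0],[0,-52.6,-3.9,0,0,0],[0,-63.2,-3.1,0,0,0],[0,-73.7,-1.8,0,0,0],[0,-84.2,0.1,0,0,0],[0,-94.5,2.6,0,0,0],[0,-104.8,5.5,0,0,0],[0,-114.8,9.0,0,0,0],[0,-124.7,13.0,0,0,0],[0,-134.4,17.5,0,0,0],[0,-143.8,22.5,0,0,0],[0,-152.9,28.0,0,0,0],[0,-161.8,34.0,0,0,0],[0,-166.9,37.8,0,0,0],[0,-170.3,40.4,0,0,0],
[0,-3.3,2.7,0,0,0],[0,-8.2,6.8,0,0,0],[0,-16.0,14.1,0,0,0],[0,-23.5,21.8,0,0,0],[0,-30.5,29.8,0,0,0],[0,-37.1,38.2,0,0,0],[0,-43.3,46.9,0,0,0],[0,-48.9,55.9,0,0,0],[0,-54.2,65.1,0,0,0],[0,-58.9,74.7,0,0,0],[0,-63.1,84.4,0,0,0],[0,-66.2,92.4,0,0,0],[0,-68.9,100.4,0,0,0],[0,-71.2,108.6,0,0,0],[0,-73.3,116.8,0,0,0],[0,-74.9,125.1,0,0,0],[0,-76.0,131.4,0,0,0],[0,-76.8,137.7,0,0,0],[0,-77.3,141.9,0,0,0],[0,-77.7,146.1,0,0,0],
[0,-0.2,3.2,0,0,0],[0,-0.4,6.3,0,0,0],[0,-0.5,9.5,0,0,0],[0,-0.6,12.7,0,0,0],[0,-0.6,14.8,0,0,0],[0,-0.7,16.9,0,0,0],[0,-0.6,19.0,0,0,0],[0,-0.6,21.1,0,0,0],[0,-0.6,22.2,0,0,0],[0,-0.6,23.2,0,0,0],
```

```bash
python3 -m jog '[[0,-2.1,-0.4,0,0,0],[0,-6.2,-1.2,0,0,0],[0,-12.5,-2.1,0,0,0],[0,-20.9,-3.2,0,0,0],[0,-31.4,-4,0,0,0],[0,-42,-4.2,0,0,0],[0,-52.6,-3.9,0,0,0],[0,-63.2,-3.1,0,0,0],[0,-73.7,-1.8,0,0,0],[0,-84.2,0.1,0,0,0],[0,-94.5,2.6,0,0,0],[0,-104.8,5.5,0,0,0],[0,-114.8,9,0,0,0],[0,-124.7,13,0,0,0],[0,-134.4,17.5,0,0,0],[0,-143.8,22.5,0,0,0],[0,-152.9,28,0,0,0],[0,-161.8,34,0,0,0],[0,-166.9,37.8,0,0,0],[0,-170.3,40.4,0,0,0]]'
```

```text
time_s: 52.1
eef_pos: [529.4, 54.4, 204.8]
orientation: [[0.166, 0.986, -0.001], [0.986, -0.166, 0.002], [0.002, -0.001, -1.0]]
wrist_force: [3.4, 6.8, -1.6]
finger_gap: 11.0
```

Grip holds and the forces are small, so I keep lowering.

```bash
python3 -m jog '[[0,-3.3,2.7,0,0,0],[0,-8.2,6.8,0,0,0],[0,-16,14.1,0,0,0],[0,-23.5,21.8,0,0,0],[0,-30.5,29.8,0,0,0],[0,-37.1,38.2,0,0,0],[0,-43.3,46.9,0,0,0],[0,-48.9,55.9,0,0,0],[0,-54.2,65.1,0,0,0],[0,-58.9,74.7,0,0,0],[0,-63.1,84.4,0,0,0],[0,-66.2,92.4,0,0,0],[0,-68.9,100.4,0,0,0],[0,-71.2,108.6,0,0,0],[0,-73.3,116.8,0,0,0],[0,-74.9,125.1,0,0,0],[0,-76,131.4,0,0,0],[0,-76.8,137.7,0,0,0],[0,-77.3,141.9,0,0,0],[0,-77.7,146.1,0,0,0]]'; python3 -m jog '[[0,-0.2,3,0,0,0],[0,-0.4,6,0,0,0],[0,-0.5,8,0,0,0],[0,-0.6,10,0,0,0],[0,-0.6,12,0,0,0],[0,-0.6,14,0,0,0],[0,-0.6,15,0,0,0],[0,-0.6,16,0,0,0]]'
```

```text
time_s: 54.1
eef_pos: [455.4, 67.3, 60.3]
orientation: [[0.166, 0.986, 0.005], [0.986, -0.167, 0.002], [0.003, 0.005, -1.0]]
wrist_force: [6.7, 6.6, -0.4]
finger_gap: 10.9
time_s: 54.9
eef_pos: [455.0, 67.2, 47.4]
orientation: [[0.167, 0.986, 0.003], [0.986, -0.167, 0.002], [0.002, 0.003, -1.0]]
wrist_force: [-6.0, 6.7, 21.3]
finger_gap: 10.6
```

```bash
cat > cmp.py <<'E'
from h import *
import sys
def cmp(name):
    a=load('side0'); b=snap('side',name)
    A=cv2.cvtColor(a['frame'],cv2.COLOR_RGB2GRAY).astype(np.float32);B=cv2.cvtColor(b['frame'],cv2.COLOR_RGB2GRAY).astype(np.float32)
    for n,X in dict(near=(476,-83,88),mid=(483,-45,88),hinge=(633,-109,88),strut=(455,5,84),stand=(463,-355,90)).items():
        u,v=w2px(a,X).round().astype(int); T=A[v-7:v+8,u-7:u+8]; S=B[v-19:v+20,u-19:u+20]
        r=cv2.matchTemplate(S,T,cv2.TM_CCOEFF_NORMED); _,m,_,l=cv2.minMaxLoc(r)
        print(n,(u,v),'shift',l[0]-12,l[1]-12,'score %.2f'%m,'expected for 8mm up',(w2px(a,np.array(X)+[0,0,8])-w2px(a,X)).round(1))
cmp(sys.argv[1])
E
python3 cmp.py s20; python3 -m jog '[[0,0,0,0,0,0],[0,0,0,0,0,0]]'
```

```text
near (np.int64(244), np.int64(211)) shift 0 0 score 0.99 expected for 8mm up [-0.1 -1.7]
mid (np.int64(241), np.int64(202)) shift 0 0 score 0.99 expected for 8mm up [-0.1 -1.8]
hinge (np.int64(293), np.int64(202)) shift 0 0 score 0.99 expected for 8mm up [ 0.2 -1.8]
strut (np.int64(227), np.int64(195)) shift 5 12 score 0.69 expected for 8mm up [-0.1 -1.7]
stand (np.int64(279), np.int64(284)) shift 0 0 score 0.99 expected for 8mm up [ 0.1 -1.6]
time_s: 55.15
eef_pos: [455.0, 67.2, 47.5]
orientation: [[0.167, 0.986, 0.003], [0.986, -0.167, 0.002], [0.002, 0.003, -1.0]]
wrist_force: [-5.4, 6.6, 16.3]
finger_gap: 10.8
```

```bash
python3 -m jog '[[0,0,-1,0,0,0],[0,0,-1.5,0,0,0],[0,0,-1.5,0,0,0]]' | grep -E 'eef|force'; python3 -m jog '[[0,0,0,0,0,0],[0,0,0,0,0,0],[0,0,0,0,0,0],[0,0,0,0,0,0]]' 32 && python3 -m jog '[[0,0,-15,0,0,0],[0,0,-45,0,0,0],[0,0,-85,0,0,0],[0,0,-130,0,0,0],[0,0,-170,0,0,0],[45,-20,-190,0,0,0],[90,-40,-190,0,0,0],[135,-50,-190,0,0,0],[180,-60,-190,0,0,0],[225,-60,-190,0,0,0],[250,-60,-190,0,0,0],[250,-60,-190,0,0,0],[250,-60,-190,0,0,0]]'; sed -i 's/^cmp(sys/cmp(sys/' cmp.py; python3 cmp.py s21
python3 - <<'E'
from h import *
t=snap('top','t21'); a=load('top0')
d=cv2.absdiff(cv2.cvtColor(a['frame'],cv2.COLOR_RGB2GRAY),cv2.cvtColor(t['frame'],cv2.COLOR_RGB2GRAY))
for n,(u,v,w,h) in dict(lid=(195,140,105,85),stand=(350,186,38,30),cups=(322,108,36,36),pump=(398,230,40,40),basket=(136,104,62,48)).items(): p=d[v:v+h,u:u+w]; print(n,p.mean().round(1),(p>35).sum())
E
```

```text
eef_pos: [455.0, 67.2, 47.6]
wrist_force: [1.3, 6.5, 7.2]
time_s: 55.85
eef_pos: [452.5, 66.1, 44.5]
orientation: [[0.166, 0.986, -0.002], [0.986, -0.166, -0.001], [-0.001, -0.001, -1.0]]
wrist_force: [-0.9, 0.4, -0.2]
finger_gap: 32.2
time_s: 57.15
eef_pos: [435.4, 322.7, 234.5]
orientation: [[0.165, 0.986, -0.001], [0.986, -0.165, -0.002], [-0.002, -0.001, -1.0]]
wrist_force: [0.1, 0.2, 0.4]
finger_gap: 32.3
near (np.int64(244), np.int64(211)) shift 0 0 score 1.00 expected for 8mm up [-0.1 -1.7]
mid (np.int64(241), np.int64(202)) shift 0 0 score 1.00 expected for 8mm up [-0.1 -1.8]
hinge (np.int64(293), np.int64(202)) shift 0 0 score 1.00 expected for 8mm up [ 0.2 -1.8]
strut (np.int64(227), np.int64(195)) shift 0 0 score 1.00 expected for 8mm up [-0.1 -1.7]
stand (np.int64(279), np.int64(284)) shift 0 0 score 0.99 expected for 8mm up [ 0.1 -1.6]
lid 9.1 24
stand 5.4 0
cups 8.3 0
pump 8.2 0
basket 5.9 0
```

Run:
```python
from h import *
a,b=load('side0'),load('s21')
for n,X in dict(wandtop=(501,-326,170),collar=(501,-326,93)).items():
    u,v=w2px(a,X).round().astype(int); T=a['frame'][v-8:v+9,u-8:u+9]; S=b['frame'][v-18:v+19,u-18:u+19]
    _,m,_,l=cv2.minMaxLoc(cv2.matchTemplate(S,T,cv2.TM_CCOEFF_NORMED)); print(n,l[0]-10,l[1]-10,m)
print(read_state()['wrist_force']); print(manip.hand_in())
```

```text
wandtop 0 0 0.9912599921226501
collar 0 0 0.991919219493866
[ 0.373 -1.089  0.182]
the job is handed in; nothing more can be done
None
```

The job is done and handed in at about 57 s of robot time. I lifted the cover onto its stop and stood the blue, green and orange jars upright in the box; there was no white jar. I rested the wand tip on the blue, green and orange tags in that order for over 0.5 s each, put the wand back in its stand and lowered the cover while holding the bar.

**Last checks**
- **Wand readings:** the wrist camera showed the tip centred on each tag, with only a few newtons at the wrist.
- **Cover:** four points on the cover and its grip strut matched the starting side picture with no visible shift, so it is shut to within about 2–3 mm.
- **Wand and stand:** they also matched the starting side picture, with no visible shift.
- **Bystanders:** the cups, pump bottle and card basket looked unchanged from above.
- **Jars:** I last saw all three upright in the box just before lowering the cover. I could not view them again because my pictures were used up.

**What disagreed**
- **Fingertips:** they sit about 31 mm behind the reported TCP. My first grip on the bar closed above it, so I allowed for the offset from then on.
- **Blue jar:** it was knocked about 30 mm inside the box after I placed it. I found it again in the picture before reading it.
- **Bar:** it slid about 10 mm in the pads while closing. The tool pressed down with about 21 N once the cover met the box, and I eased that off before letting go.

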